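# Clamp the beeswax cake with the trigger clamp and keep holding it

## Robot

A 6-joint arm with a two-finger parallel gripper is mounted at the origin on a cart in front of the work surface, level with it; the furniture and walls round the work are solid. World frame = base frame: x ahead of the robot, y to its left, z up, the work surface at z = 0. Lengths are in m, angles in degrees, forces in N, time in s.
With the tool pointing down it reaches from about 0.25 to 0.725 m from the base axis. Payload 9.7 kg.
Tool frame: the origin (TCP) lies between the finger pads; the fingertips stand bot.tcp_to_tips ahead of it and the grasp point (between the pads) lies 11 mm behind it (bot.tcp_to_tips is the distance from the TCP to the fingertips, in m); z points along the fingers, y is the line along which they close (so a half turn about z gives the same grasp; the last joint's range is limited). The gripper opens to 85 mm and grips with 20 to 120 N. Pads are 22 mm wide; open, the fingers measure 114 mm over their backs; the gripper's body (76 mm by 85 mm) begins 54 mm behind the grasp point. The pads swing forward as they close: fully open they stand 13 mm farther back than shut.
Start: joints at [-66.177, 4.979, 10.078, 95.1, 0, 90], TCP at [0.222, -0.503, 0.239] pointing down, gripper open.
Joint ranges: [-179.16, 179.16], [-48.56, 103.87], [-65.8, 70.77], [-126.05, 130.52], [-82.76, 87.17], [-180, 180]. Speed limits (degrees/s): [127.2, 127.2, 147.25, 180, 180, 180].

## Interface

Orientations are given as [roll, pitch, yaw] about the fixed x, y, z axes, in that order (R = Rz(yaw) Ry(pitch) Rx(roll)).
In Python, from workcell import bot gives the robot as it stands. The module is installed in compiled form; this text tells all that it offers.
- The arm moves only by the tool carry_out, never from a script. Its arguments are lists of equal length, an entry for each row: "linear": the shift along the world's x, y, z normalised to -1 to 1, where 1 is 2 cm, a list of three; "rotation": the turn, a rotation vector about the world's x, y, z normalised to -1 to 1, where 1 is 8 degrees, a list of three; "grip": the closure, from -1 (fully open) to 1 (shut). In form: {"linear": [[tx, ty, tz], ...], "rotation": [[rx, ry, rz], ...], "grip": [grip, ...]}. A call has 1 to 12 rows; each row shifts and turns the commanded pose from where the row before left it; what a row does not reach is not made up. A row lasts 1/10 s, in which the tool goes at most 50 mm and 8.59 degrees, less where a joint would pass 70% of its speed; a pose out of reach is approached as far as the arm can. A call with a number of a shift or a turn outside -1 to 1 is refused whole. A call with a gripper value outside its range is refused whole. The fingers move at their own pace and stop on an object; "grip_force" is the grip in N (left out, the last holds). Time passes only in rows, so rows that do not move let the fingers close. It gives the time, the measured TCP pose, the force, the opening and the grip force at its end, in the units of the state.
- bot.get_obs(): the state, without advancing time (a new reading comes with each control period).
- bot.camera(name): name is "side" or "top" or "wrist"; returns the picture (480x640x3 uint8, blue, green, red); there is no depth.
- bot.camera_model(name): a dict with "fx", "fy", "cx", "cy" (pixels), "distortion" ([k1, k2, p1, p2, k3] as OpenCV has them; the pictures are not rectified), "camera_from_world" (4x4, takes a point from world to camera coordinates). Camera axes: x right, y up, looking along -z (the intrinsics and any distortion apply to the point x, -y, -z); pixel columns grow to the right and rows downward; lengths in m; the calibration is good to about 2 mm. A picture is of the moment at which its call begins: read the wrist's pose just before it. camera_model takes no time and is no camera call; for the wrist camera it gives the pose at the moment of the call.
- bot.job_done(): hands the job in; it is judged then, once.
The state is a dict: "time": time; "q": joint angles; "qd": joint speeds; "joint_efforts": joint torques, N m; "ee_pos": TCP position; "tcp_rot": TCP orientation; "wrist_force": force on the tool from outside, world axes, zero at the start; "torque": the same for the moment, N m; "opening": finger opening in m; "grasp_force": force on a finger pad.
Only numpy, scipy, OpenCV 4.12 (cv2) and the standard library are available. Lean on these libraries where they do the work, as an engineer would, in place of code of your own. Each camera call takes 0.05 s, during which the arm holds its last target. There are 200 camera calls.

## Task

Lay the beeswax cake flat on the board of the orange trigger clamp, up against the V of its fixed jaw, and let go of it. Then pump the trigger against the handle (squeeze, let it spring back, squeeze again) until the jaw's sprung pad grips the cake and is pushed in about half of its 12 mm travel; the wax is soft, so the pad must never be pushed all the way in, the jaw must be moved only by the trigger, and the oiler, the thimble and the red screwdriver must be left alone. Finish while still holding the trigger squeezed with the gripper, the cake gripped so that a thread slot can be cut in it.

Things in the scene. Friction and masses are not known exactly. Their poses are not given: they have to be found in the camera images.
- beeswax: loose amber-brown beeswax disc, 39 mm across, 13 mm high, 0.03 kg, lying flat; origin at the centre of its underside
- clamp: orange and black one-hand bar clamp lying on its side on a plywood board fixed to the table. Origin on the table, z up, +x along the bar towards the fixed jaw. In this frame, mm: board x -118..128, y -32..32, top z 10; head x -100..-16, y -22..28, top z 48; trigger-pivot housing beside it x -82..-38 to y 50, top z 48; steel bar sticks out of the head's rear at z 24..36 to x -119
- handle (a point): grip point in the fixed handle's middle, at clamp (-80, 89, 32) mm; axes as the clamp's. The handle is a fixed bar, 20 mm thick in x (-90..-70), sticking out to clamp y 125, z 15..49, bare table under it. The trigger stands on its +x side
- seat (a point): point on the board's top (z 10), at clamp x 85, y 0: the centre of the seated cake's underside; axes as the clamp's. The fixed jaw round it is a shallow V (faces 15 degrees off square) open to -x, y -18..18 (block behind -20..20), top z 36. The cake may be laid up to 10 mm short of the seat, the jaw pushes it home
- jaw: moving jaw: steel bar through the head with an orange block at its front, 18 mm long in x, 30 wide, z 12..45. Axes as the clamp's; origin = the clamp's origin at travel 0; in this frame the block is at x -6.5..11.5 mm
- pad: black pad in front of the moving jaw block on a sprung plunger, 8 mm thick, 30 wide, z 12..32, carried by the jaw; in its frame (axes as the clamp's; origin = the clamp's origin at jaw 0, plunger 0) its face is at x 31.5, so it meets a seated cake when its origin has come 34 mm forward
- trigger: black trigger lever of the clamp; origin on its pivot, on the table level, at clamp (-46, 40, 0) mm; turns about the vertical; ends in the post (post)
- post (a point): middle (z 32) of the black upright post on the trigger's end, 14 mm across, z 15..49, which the fingers press. At rest at clamp (-37,89) mm, 60 mm over post and handle; squeezed (-55,89), 42 mm over both. From above, one finger goes in front of the post (+x), the other behind the handle (-x), which is rigid: centre on the squeezed pair (x -69), not the open pair (x -60)
- trigger_angle (a joint): trigger angle, rad: 0 at rest, 0.36 fully squeezed (post moved 18 mm); a spring returns it. A squeeze carries the jaw forward about 16 mm per rad (5 to 6 mm a full squeeze, less under load); on the way back the pawl slips and the jaw stays, so several squeezes are needed. Takes about 9 N at the post while the jaw runs free, up to 17 N with the pad pushed in
- jaw_travel (a joint): travel of the moving jaw towards the fixed jaw, m, 0..0.055, starts at 0 to 0.016; brake friction 8 N holds it; it cannot be drawn back with the trigger
- plunger (a joint): how far the pad is pushed back into its jaw, m: 0 out, 0.012 all the way in; spring 1.8 N per mm. When the trigger is let go the brake holds only about 4 mm of it, more springs back
- oiler: loose bystander: small oil bottle with red spout, 38 mm across, 128 mm high; origin under its centre; leave alone
- thimble: loose bystander: metal thimble, 20 mm across, 22 mm high; leave alone
- driver_red: loose bystander: small red-handled screwdriver, 141 mm long, lying along its y axis; leave alone
There are look-alikes about, which are no part of the job. Leave any blue, pink or purple look-alike of the beeswax alone.

How it is judged:
By the outcome, as a careful person would: the job done as asked, in the order asked, and still so for the second after the job is handed in, while the arm keeps its last pose, push and grip.
It also fails if it takes over 61 s, if anything falls off the work surface, if the arm or the gripper's body presses on something with over 40 N, if the wrist force passes 120 N, or if a joint passes its speed limit or range.

## Working session

There is one attempt and no reset: what is moved stays moved. The work goes in short steps, Python scripts to look and compute and a tool call to move; the robot and the scene stay as the last step left them, time stands still between calls to the robot, and variables do not carry over. Pictures are saved under pics/ and viewed, at most 10 in all, crops included, and the job is handed in when it is done.

Besides the shell and the picture viewer there is one more tool, called after "Request:" by a JSON object that holds its "fn" and its "kwargs", one argument or row to a line. carry_out: Moves the arm, as the interface text tells. Its arguments: {"type":"object","properties":{"linear":{"type":"array","items":{"type":"array","items":{"type":"number"}}},"rotation":{"type":"array","items":{"type":"array","items":{"type":"number"}}},"grip":{"type":"array","items":{"type":"number"}},"grip_force":{"type":"number"}},"required":["linear","rotation","grip"]}

```bash
mkdir -p pics; cat > h.py <<'E'
import numpy as np, cv2
from workcell import bot
def ray(cam,u,v,m=None):
    m=m or bot.camera_model(cam)
    K=np.array([[m['fx'],0,m['cx']],[0,m['fy'],m['cy']],[0,0,1]])
    p=cv2.undistortPoints(np.array([[[u,v]]],float),K,np.array(m['distortion'],float))[0,0]
    T=np.array(m['camera_from_world']);R=T[:3,:3];o=-R.T@T[:3,3]
    return o,R.T@np.array([p[0],-p[1],-1.])
def onz(cam,u,v,z,m=None):
    o,d=ray(cam,u,v,m); return o+d*(z-o[2])/d[2]
def proj(cam,P,m=None):
    m=m or bot.camera_model(cam)
    K=np.array([[m['fx'],0,m['cx']],[0,m['fy'],m['cy']],[0,0,1]])
    T=np.array(m['camera_from_world']);c=(T[:3,:3]@np.atleast_2d(P).T).T+T[:3,3]
    c=c*[1,-1,-1]
    return cv2.projectPoints(c,np.zeros(3),np.zeros(3),K,np.array(m['distortion'],float))[0][:,0]
E
python3 - <<'E'
from h import *
a=bot.camera('top');b=bot.camera('side')
cv2.imwrite('pics/top.png',a);cv2.imwrite('pics/side.png',b)
s=bot.get_obs();print({k:np.round(v,3) for k,v in s.items()},bot.tcp_to_tips)
for c in('top','side'):
    m=bot.camera_model(c);T=np.array(m['camera_from_world']);print(c,m['fx'],-T[:3,:3].T@T[:3,3])
E
```

```text
{'time': np.float64(0.1), 'q': array([-66.176,   5.007,  10.037,  95.099,  -0.   ,  90.002]), 'qd': array([ 0.029,  0.008,  0.085, -0.024, -0.018,  0.059]), 'joint_efforts': array([ 1.0000e-03, -5.2156e+01,  4.6565e+01,  1.6000e-02,  0.0000e+00,
        0.0000e+00]), 'ee_pos': array([ 0.222, -0.503,  0.239]), 'tcp_rot': array([-179.931,    0.   ,   23.822]), 'wrist_force': array([0.304, 0.017, 0.443]), 'torque': array([-0.028, -0.011,  0.011]), 'grasp_force': np.float64(0.0), 'opening': np.float64(0.085)} 0.008
top 482.21967218381576 [ 0.42381888 -0.21359721  0.98727185]
side 440.6399283842665 [ 0.36017466 -0.92167211  0.72975361]
```

View pics/top.png

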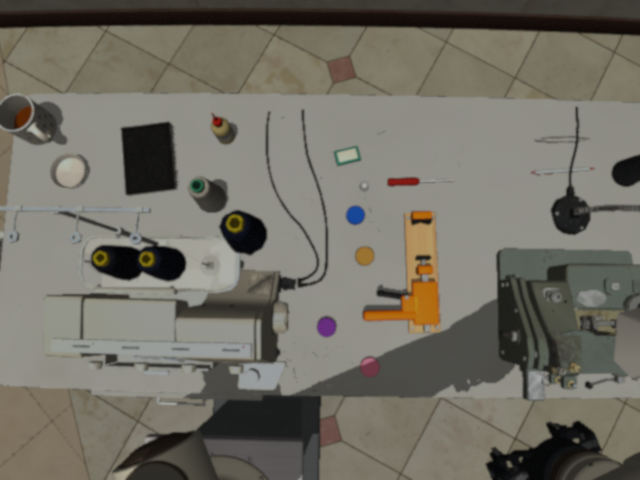

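View pics/side.png

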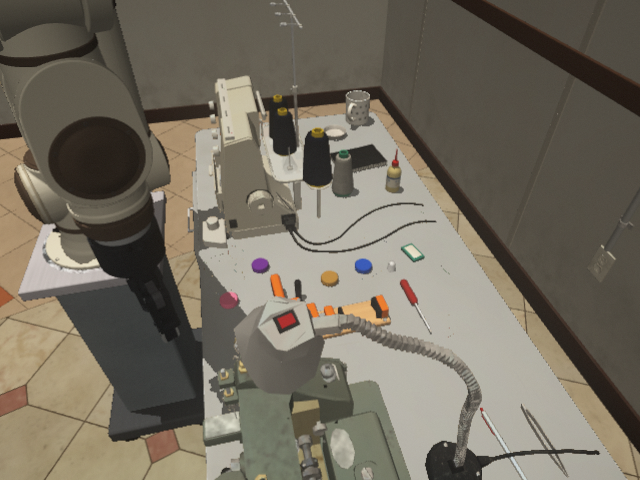

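The top view shows amber disc (365,256), the candidate; look-alikes are blue (355,215), purple (327,326) and pink (370,366), all excluded by colour. The clamp is at (420,270) with its fixed jaw at the top (421,216), so clamp +x ≈ world +x. The handle is at (385,315), the thimble at (364,186) and the driver at (418,181). The side view agrees: amber is at (330,278) and the lamp is well to the right.

```bash
python3 - <<'E'
from h import *
a=cv2.imread('pics/top.png');b=cv2.imread('pics/side.png')
c=cv2.resize(a[170:350,320:460],None,fx=4,fy=4,interpolation=cv2.INTER_CUBIC)[:,:]
c=cv2.resize(c,(466,600));cv2.imwrite('pics/crop.png',c)
h=cv2.cvtColor(a,cv2.COLOR_BGR2HSV)
for n,p in dict(wax=(365,256),board=(412,240),head=(425,300),handle=(380,316),dark=(430,327)).items(): print(n,h[p[1],p[0]])
def blob(im,lo,hi,box):
    x0,y0,x1,y1=box;m=cv2.inRange(cv2.cvtColor(im,cv2.COLOR_BGR2HSV),lo,hi);k=np.zeros_like(m);k[y0:y1,x0:x1]=m[y0:y1,x0:x1]
    cs=cv2.findContours(k,cv2.RETR_EXTERNAL,cv2.CHAIN_APPROX_NONE)[0];return max(cs,key=cv2.contourArea)
for cam,im,box in(('top',a,(350,240,382,272)),('side',b,(315,265,345,292))):
    k=blob(im,(8,90,60),(28,255,255),box);M=cv2.moments(k);u,v=M['m10']/M['m00'],M['m01']/M['m00']
    pts=np.array([onz(cam,*q[0],.011) for q in k])
    print(cam,u,v,onz(cam,u,v,.012).round(4),(pts.max(0)-pts.min(0)).round(4))
k=blob(a,(5,60,60),(25,255,255),(360,195,450,345))
print('rect',cv2.minAreaRect(k),cv2.boundingRect(k))
E
```

```text
wax [ 19 173 152]
board [ 18 120 177]
head [ 17 228 178]
handle [ 17 228 178]
dark [ 20  72 153]
top 364.3029675638371 255.45410628019323 [ 0.5192 -0.2784  0.012 ] [0.035  0.0347 0.    ]
side 329.05598621877687 278.01464254952623 [ 0.5208 -0.2811  0.012 ] [0.0386 0.0442 0.    ]
rect ((401.5, 271.5), (121.0, 77.0), 90.0) (363, 211, 78, 122)
```

View pics/crop.png

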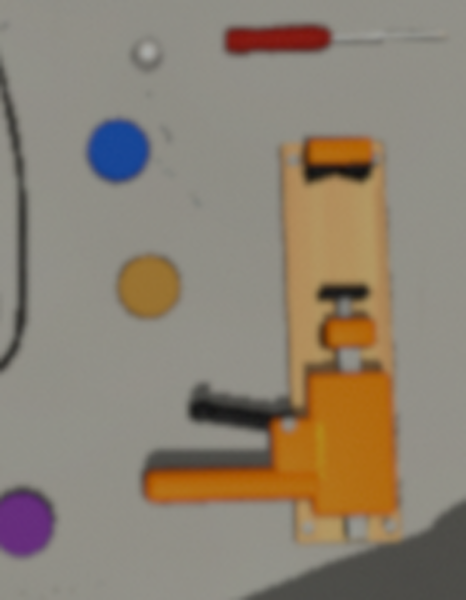

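The crop shows the amber disc at (149,286), its only non-blue/pink/purple candidate. The board corners are at about (281,143), (385,143), (296,541) and (402,541), and the pad face is around (343,286).

```bash
python3 - <<'E'
from h import *
f=lambda u,v:(320+(u+.5)*140/466-.5,170+(v+.5)*.3-.5)
C=np.array([(281,143),(385,143),(402,541),(296,541)],float)
W=np.array([onz('top',*f(*c),.010)[:2] for c in C]);L=np.array([(128,32),(128,-32),(-118,-32),(-118,32)])/1000
print(W.round(4),[np.linalg.norm(W[i]-W[i-1]).round(4) for i in range(4)])
mW,mL=W.mean(0),L.mean(0);H=(L-mL).T@(W-mW);th=np.arctan2(H[0,1]-H[1,0],H[0,0]+H[1,1])
R=np.array([[np.cos(th),-np.sin(th)],[np.sin(th),np.cos(th)]]);o=mW-R@mL
print('yaw',np.degrees(th),'o',o,'res',(W-(L@R.T+o)).round(4))
for n,p in dict(seat=(85,0),handle=(-80,89),post=(-37,89),mid=(-69,89)).items(): print(n,(R@np.array(p)/1000+o).round(4))
for n,px,z,e in(('handle end top',(148,485),.049,(-80,125)),('post',(203,395),.049,(-37,89)),('jaw face',(337,165),.036,(88,0)),('pad',(343,287),.032,0),('headTL',(309,368),.048,(-16,28)),('headBR',(396,515),.048,(-100,-22))):
    print(n,(R.T@(onz('top',*f(*px),z)[:2]-o)*1000).round(1),e)
E
```

```text
[[ 0.6095 -0.3597]
 [ 0.6106 -0.4243]
 [ 0.3677 -0.4327]
 [ 0.3669 -0.3687]] [np.float64(0.2428), np.float64(0.0646), np.float64(0.2431), np.float64(0.0641)]
yaw 1.9748661800732987 o [ 0.48366203 -0.39653598] res [[-0.001   0.0004]
 [-0.0021 -0.0002]
 [ 0.0009 -0.0002]
 [ 0.0022 -0.0001]]
seat [ 0.5686 -0.3936]
handle [ 0.4006 -0.3103]
post [ 0.4436 -0.3089]
mid [ 0.4116 -0.31  ]
handle end top [-79.5 122.8] (-80, 125)
post [-28.2  89.4] (-37, 89)
jaw face [108.2   3.2] (88, 0)
pad [35.   1.9] 0
headTL [-13.7  26.7] (-16, 28)
headBR [-99.7 -20.9] (-100, -22)
```

Request:
{"fn": "carry_out", "kwargs": {
  "linear": [
    [1,0.6,0],
    [1,0.6,0],
    [1,0.6,0],
    [1,0.6,0],
    [1,0.6,0],
    [1,0.6,0],
    [1,0.6,0],
    [1,0.6,0],
    [1,0.6,0],
    [1,0.6,0],
    [1,0.6,0],
    [0,0,0]
  ],
  "rotation": [
    [0,0,-0.25],
    [0,0,-0.25],
    [0,0,-0.25],
    [0,0,-0.25],
    [0,0,-0.25],
    [0,0,-0.25],
    [0,0,-0.25],
    [0,0,-0.25],
    [0,0,-0.25],
    [0,0,-0.25],
    [0,0,-0.25],
    [0,0,0]
  ],
  "grip": [-1,-1,-1,-1,-1,-1,-1,-1,-1,-1,-1,-1],
  "grip_force": 25
}}

```text
time: 1.3
ee_pos: [0.4438, -0.3698, 0.2385]
tcp_rot: [-179.9, 0.0, 1.9]
wrist_force: [-0.7, -0.1, 0.7]
opening: 0.0852
grasp_force: 0.0
```

```bash
python3 - <<'E'
from h import *
s=bot.get_obs();m=bot.camera_model('wrist');w=bot.camera('wrist');cv2.imwrite('pics/w1.png',w)
import json;m={k:np.array(v).tolist() for k,v in m.items()};json.dump(m,open('w1.json','w'))
print(s['q'].round(1),s['ee_pos'].round(4),s['tcp_rot'].round(2))
th=np.radians(1.97);R=np.array([[np.cos(th),-np.sin(th)],[np.sin(th),np.cos(th)]]);o=[.4837,-.3965]
for n,p in dict(wax=None,seat=(85,0,10),handle=(-80,125,49),TL=(128,32,10),post=(-37,89,49),pad=(38,0,32)).items():
    P=np.array([.52,-.28,.012]) if p is None else np.r_[R@np.array(p[:2])/1000+o,p[2]/1000]
    print(n,proj('wrist',P,m).round(0))
E
```

```text
[-39.8   8.9  14.3  95.5   0.  138.3] [ 0.4438 -0.3698  0.2385] [-1.7994e+02  3.0000e-02  1.9100e+00]
wax [[216. 103.]]
seat [[354.  46.]]
handle [[203. 254.]]
TL [[314. -12.]]
post [[243. 203.]]
pad [[355. 105.]]
```

View pics/w1.png

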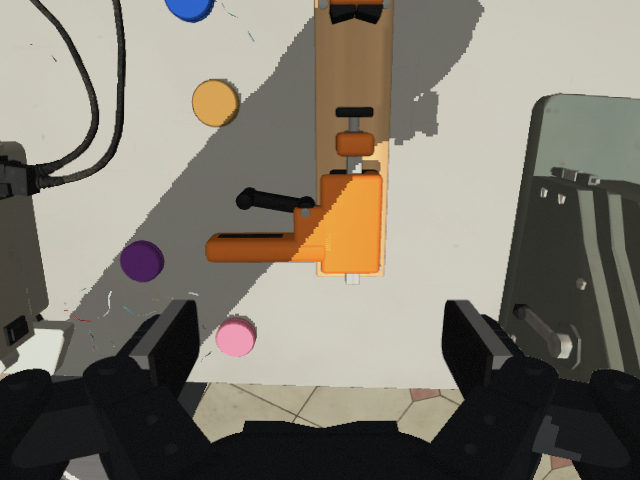

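Wrist view: wax at (215,103) (predicted 216,103), post top (245,199), handle end (207,247), board rear corners (317,277) and (384,277), pad top (354,112). This agrees with the top view, so I refine slightly.

```bash
python3 - <<'E'
from h import *
import json
m=json.load(open('w1.json'))
th=np.radians(1.97);R=np.array([[np.cos(th),-np.sin(th)],[np.sin(th),np.cos(th)]]);o=np.array([.4837,-.3965])
for n,u,v,z,e in(('BL',317,277,.01,(-118,32)),('BR',384.5,277,.01,(-118,-32)),('edgeL',315,20,.01,('?',32)),('edgeR',393,20,.01,('?',-32)),('headRL',322,271,.048,(-100,28)),('headRR',380,272,.048,(-100,-22)),('headFR',382,176,.048,(-16,-22)),('handle rear',250,261.5,.049,(-90,'?')),('handle front',250,234.5,.049,(-70,'?')),('post',246,198,.049,(-37,89)),('padfront',354,108,.032,'31.5+t'),('blockfront',355,132,.045,'11.5+t'),('Vtip',331,12,.036,''),('Vtip2',383,11,.036,'')):
    print(n,(R.T@(onz('wrist',u,v,z,m)[:2]-o)*1000).round(1),e)
print(onz('wrist',215.5,103,.0125,m))
E
```

```text
BL [-116.5   30.9] (-118, 32)
BR [-116.7  -32.7] (-118, -32)
edgeL [104.6  31.6] ('?', 32)
edgeR [104.7 -31.2] ('?', -32)
headRL [-95.8  26.3] (-100, 28)
headRR [-96.8 -22.4] (-100, -22)
headFR [-16.1 -21. ] (-16, -22)
handle rear [-86.9  86.1] (-90, '?')
handle front [-63.5  84.9] (-70, '?')
post [-33.3  86.7] (-37, 89)
padfront [35.6  0.8] 31.5+t
blockfront [17.5  0.7] 11.5+t
Vtip [104.8  19.3] 
Vtip2 [105.6 -19.4] 
[ 0.52023026 -0.28001133  0.0125    ]
```

Request:
{"fn": "carry_out", "kwargs": {
  "linear": [
    [0.765,0.9,-0.5],
    [0.765,0.9,-0.5],
    [0.765,0.9,-0.5],
    [0.765,0.9,-0.5],
    [0.765,0.9,-0.5],
    [0,0,-1],
    [0,0,-1],
    [0,0,-1],
    [0,0,-1],
    [0,0,-1],
    [0,0,-1],
    [0,0,-1]
  ],
  "rotation": [
    [0,0,0],
    [0,0,0],
    [0,0,0],
    [0,0,0],
    [0,0,0],
    [0,0,0],
    [0,0,0],
    [0,0,0],
    [0,0,0],
    [0,0,0],
    [0,0,0],
    [0,0,0]
  ],
  "grip": [-1,-1,-1,-1,-1,-1,-1,-1,-1,-1,-1,-1]
}}

```text
time: 2.55
ee_pos: [0.5178, -0.2818, 0.0484]
tcp_rot: [180.0, 0.0, 1.8]
wrist_force: [-0.4, 0.4, 0.5]
opening: 0.0852
grasp_force: 0.0
```

Request:
{"fn": "carry_out", "kwargs": {
  "linear": [
    [0,0,-0.8],
    [0,0,-0.8],
    [0,0,-0.4],
    [0,0,0]
  ],
  "rotation": [
    [0,0,0],
    [0,0,0],
    [0,0,0],
    [0,0,0]
  ],
  "grip": [-1,-1,-0.5,-0.3]
}}

```text
time: 2.95
ee_pos: [0.5175, -0.2813, 0.0081]
tcp_rot: [-179.9, 0.1, 1.8]
wrist_force: [0.6, -0.4, 0.4]
opening: 0.0591
grasp_force: 0.0
```

Request:
{"fn": "carry_out", "kwargs": {
  "linear": [
    [0.12,0.05,0.05],
    [0,0,0],
    [0,0,0],
    [0,0,0],
    [0,0,0],
    [0,0,0]
  ],
  "rotation": [
    [0,0,0],
    [0,0,0],
    [0,0,0],
    [0,0,0],
    [0,0,0],
    [0,0,0]
  ],
  "grip": [-0.3,0.3,0.4,0.4,0.4,0.4],
  "grip_force": 20
}}

```text
time: 3.55
ee_pos: [0.5218, -0.2805, 0.0116]
tcp_rot: [179.9, -0.1, 1.8]
wrist_force: [0.6, 0.8, 5.8]
opening: 0.0378
grasp_force: 19.9
```

Request:
{"fn": "carry_out", "kwargs": {
  "linear": [
    [0,0,0.5],
    [0,0,1],
    [0,0,1],
    [0.4,-0.95,0],
    [0.4,-0.95,0],
    [0.4,-0.95,0],
    [0.4,-0.95,0],
    [0.4,-0.95,0],
    [0.35,-0.95,0],
    [0,0,0],
    [0,0,0]
  ],
  "rotation": [
    [0,0,0],
    [0,0,0],
    [0,0,0],
    [0,0,0],
    [0,0,0],
    [0,0,0],
    [0,0,0],
    [0,0,0],
    [0,0,0],
    [0,0,0],
    [0,0,0]
  ],
  "grip": [0.4,0.4,0.4,0.4,0.4,0.4,0.4,0.4,0.4,0.4,0.4]
}}

```text
time: 4.65
ee_pos: [0.5679, -0.3941, 0.0603]
tcp_rot: [-180.0, 0.0, 1.8]
wrist_force: [1.0, -0.4, 0.5]
opening: 0.0377
grasp_force: 20.2
```

```bash
python3 - <<'E'
from h import *
s=bot.get_obs();m=bot.camera_model('wrist');w=bot.camera('wrist');cv2.imwrite('pics/w2.png',w)
print(s['ee_pos'].round(4),s['tcp_rot'].round(2),s['opening'],s['grasp_force'])
p=s['ee_pos']
for dz in(-.008,0,.01):print(proj('wrist',p+[0,0,dz],m).round(0))
E
```

```text
[ 0.5679 -0.3941  0.0603] [-1.7997e+02  2.0000e-02  1.8000e+00] 0.037686604610385074 20.22251844406128
[[318. 306.]]
[[318. 315.]]
[[318. 329.]]
```

View pics/w2.png

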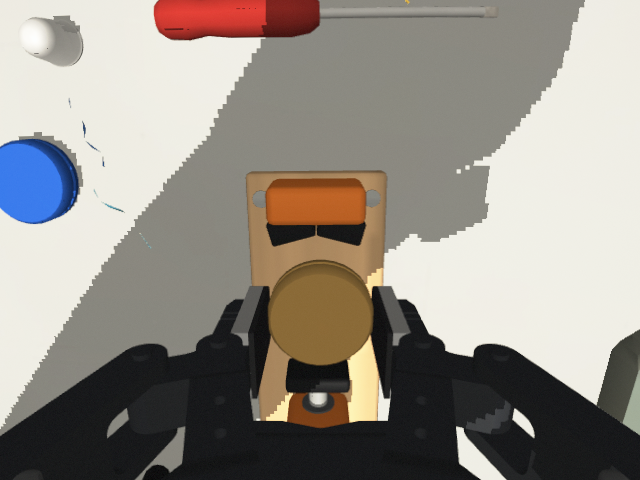

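The cake is held flat at (320,313), centred between the fingers. The V has its apex at (316,226) and tips at (271,245) and (362,244); the board's front corners are (248,173) and (386,173).

```bash
python3 - <<'E'
from h import *
m=bot.camera_model('wrist')
th=np.radians(1.97);R=np.array([[np.cos(th),-np.sin(th)],[np.sin(th),np.cos(th)]]);o=np.array([.4837,-.3965])
for n,u,v,z,e in(('FL',248,173,.01,(128,32)),('FR',386,173,.01,(128,-32)),('apex',316,226,.036,(105,0)),('tipL',271,225,.036,''),('tipL',271,245,.010,(100.4,18)),('tipR',362,244,.010,(100.4,-18)),('cake',320,313,.061,'')):
    P=onz('wrist',u,v,z,m);print(n,P.round(4),(R.T@(P[:2]-o)*1000).round(1),e)
E
```

```text
FL [ 0.611  -0.3608  0.01  ] [128.5  31.3] (128, 32)
FR [ 0.6129 -0.4224  0.01  ] [128.3 -30.3] (128, -32)
apex [ 0.5944 -0.3919  0.036 ] [110.8   0.8] (105, 0)
tipL [ 0.5943 -0.3741  0.036 ] [111.3  18.6] 
tipL [ 0.5776 -0.3711  0.01  ] [94.8 22.2] (100.4, 18)
tipR [ 0.5794 -0.4136  0.01  ] [ 95.1 -20.4] (100.4, -18)
cake [ 0.5691 -0.3943  0.061 ] [85.4 -0.8]
```

Request:
{"fn": "carry_out", "kwargs": {
  "linear": [
    [-0.12,0.05,-0.5],
    [0,0,-0.7],
    [0,0,-0.5],
    [0,0,-0.1],
    [0,0,0],
    [0,0,0]
  ],
  "rotation": [
    [0,0,0],
    [0,0,0],
    [0,0,0],
    [0,0,0],
    [0,0,0],
    [0,0,0]
  ],
  "grip": [0.4,0.4,0.4,0.4,0.4,0.4]
}}

```text
time: 5.3
ee_pos: [0.5658, -0.3932, 0.0246]
tcp_rot: [180.0, -0.0, 1.8]
wrist_force: [-0.3, 0.7, 0.8]
opening: 0.0377
grasp_force: 20.2
```

Request:
{"fn": "carry_out", "kwargs": {
  "linear": [
    [0,0,-0.1],
    [0,0,-0.05],
    [0,0,0],
    [0,0,0]
  ],
  "rotation": [
    [0,0,0],
    [0,0,0],
    [0,0,0],
    [0,0,0]
  ],
  "grip": [0.4,0.4,0.4,0.4]
}}

```text
time: 5.7
ee_pos: [0.5658, -0.3933, 0.0217]
tcp_rot: [180.0, -0.0, 1.8]
wrist_force: [-0.1, 0.3, 2.1]
opening: 0.0377
grasp_force: 20.4
```

Request:
{"fn": "carry_out", "kwargs": {
  "linear": [
    [0,0,0],
    [0,0,0],
    [0,0,0.1],
    [0,0,0.4],
    [0,0,1],
    [0,0,1],
    [0,0,1],
    [-0.5,0,1],
    [-0.5,0,0.5],
    [0,0,0]
  ],
  "rotation": [
    [0,0,0],
    [0,0,0],
    [0,0,0],
    [0,0,0],
    [0,0,0],
    [0,0,0],
    [0,0,0],
    [0,0,0],
    [0,0,0],
    [0,0,0]
  ],
  "grip": [0.1,-0.3,-0.3,-0.4,-0.5,-1,-1,-1,-1,-1]
}}

```text
time: 6.7
ee_pos: [0.5453, -0.3937, 0.1236]
tcp_rot: [179.9, -0.1, 1.8]
wrist_force: [-0.0, 0.4, 0.3]
opening: 0.0854
grasp_force: 0.0
```

```bash
python3 - <<'E'
from h import *
s=bot.get_obs();m=bot.camera_model('wrist');w=bot.camera('wrist');cv2.imwrite('pics/w3.png',w)
print(s['q'].round(1),s['ee_pos'].round(4))
th=np.radians(1.97);R=np.array([[np.cos(th),-np.sin(th)],[np.sin(th),np.cos(th)]]);o=np.array([.4847,-.396])
np.savez('w3.npz',T=m['camera_from_world'])
k=cv2.inRange(cv2.cvtColor(w,cv2.COLOR_BGR2HSV),(10,90,40),(28,255,255))
P=R@np.array([.082,0])+o;print(proj('wrist',np.r_[P,.023],m),proj('wrist',np.r_[R@np.array([.085,0])+o,.023],m))
E
```

```text
[-35.8  21.1  16.4  85.1  -0.  142.4] [ 0.5453 -0.3937  0.1236]
[[318.82225198 201.14000592]] [[318.79502948 196.01752456]]
```

View pics/w3.png

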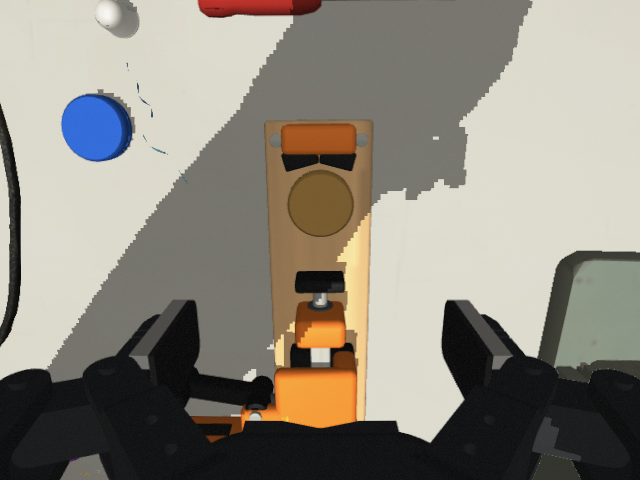

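The released cake lies flat at (320,203), about 4 mm short of the seat and centred on the V. Next is the trigger.

Request:
{"fn": "carry_out", "kwargs": {
  "linear": [
    [-0.6,0.35,0],
    [-0.6,0.35,0],
    [-0.6,0.35,0],
    [-0.6,0.35,0],
    [-0.6,0.35,0],
    [-0.6,0.35,0],
    [-0.6,0.35,0],
    [-0.6,0.35,0],
    [-0.6,0.35,0],
    [-0.6,0.35,0],
    [-0.6,0.35,0],
    [0,0.35,0]
  ],
  "rotation": [
    [0,0,0.94],
    [0,0,0.94],
    [0,0,0.94],
    [0,0,0.94],
    [0,0,0.94],
    [0,0,0.94],
    [0,0,0.94],
    [0,0,0.94],
    [0,0,0.94],
    [0,0,0.94],
    [0,0,0.94],
    [0,0,0.94]
  ],
  "grip": [-1,-1,-1,-1,-1,-1,-1,-1,-1,-1,-1,-1]
}}

```text
time: 7.95
ee_pos: [0.4124, -0.3086, 0.1201]
tcp_rot: [-179.9, -0.1, 92.3]
wrist_force: [0.2, 0.1, 0.2]
opening: 0.0852
grasp_force: 0.0
```

Request:
{"fn": "carry_out", "kwargs": {
  "linear": [
    [0,0,0],
    [0,0,0]
  ],
  "rotation": [
    [0,0,0],
    [0,0,0]
  ],
  "grip": [-1,-1]
}}

```text
time: 8.15
ee_pos: [0.4137, -0.309, 0.1205]
tcp_rot: [-180.0, -0.0, 91.9]
wrist_force: [-0.3, -0.1, -0.7]
opening: 0.085
grasp_force: 0.0
```

```bash
python3 - <<'E'
from h import *
s=bot.get_obs();m=bot.camera_model('wrist');w=bot.camera('wrist');cv2.imwrite('pics/w4.png',w)
print(s['q'].round(1),s['ee_pos'].round(4),s['tcp_rot'].round(1),proj('wrist',s['ee_pos'],m))
th=np.radians(1.97);R=np.array([[np.cos(th),-np.sin(th)],[np.sin(th),np.cos(th)]]);o=np.array([.4847,-.396])
for p in((-90,125,49),(-70,125,49),(-37,89,49),(-69,89,32)):print(p,proj('wrist',np.r_[R@np.array(p[:2])/1000+o,p[2]/1000],m).round(0))
E
```

```text
[-36.8  -0.3  -8.5  81.8   0.   51.4] [ 0.4137 -0.309   0.1205] [-180.    -0.    91.9] [[322.3867277  315.26307574]]
(-90, 125, 49) [[278. 184.]]
(-70, 125, 49) [[318. 184.]]
(-37, 89, 49) [[381. 252.]]
(-69, 89, 32) [[320. 243.]]
```

View pics/w4.png

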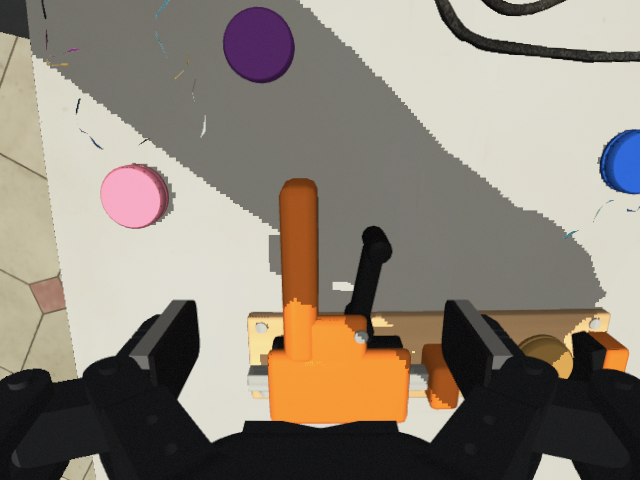

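Handle top spans columns 281–318 (predicted 278–318) and the post is at (376,245) (predicted 381,252). The fingers straddle both with clearance, so I descend.

Request:
{"fn": "carry_out", "kwargs": {
  "linear": [
    [0,0,-1],
    [0,0,-1],
    [0,0,-1],
    [0,0,-1],
    [0,0,-0.7],
    [0,0,-0.2],
    [0,0,0]
  ],
  "rotation": [
    [0,0,0],
    [0,0,0],
    [0,0,0],
    [0,0,0],
    [0,0,0],
    [0,0,0],
    [0,0,0]
  ],
  "grip": [-1,-1,-1,-1,-1,-1,-1]
}}

```text
time: 8.9
ee_pos: [0.4135, -0.3091, 0.0229]
tcp_rot: [-180.0, -0.0, 92.0]
wrist_force: [0.7, -0.4, 0.5]
opening: 0.0857
grasp_force: 0.0
```

```bash
python3 - <<'E'
from h import *
m=bot.camera_model('wrist');m['camera_from_world']=np.load('w3.npz')['T']
th=np.radians(1.97);R=np.array([[np.cos(th),-np.sin(th)],[np.sin(th),np.cos(th)]]);o=np.array([.4847,-.396])
for n,u,v,z in(('padface-31.5',320,271,.032),('blockfront-11.5',320,303.5,.045),('apex',319,155,.036)):print(n,(R.T@(onz('wrist',u,v,z,m)[:2]-o)*1000).round(1))
m=bot.camera_model('wrist');w=bot.camera('wrist');cv2.imwrite('pics/w5.png',w)
t=bot.camera('top');sd=bot.camera('side')
s=bot.get_obs();print(s['ee_pos'].round(4))
W=np.vstack([cv2.resize(w,(400,300)),cv2.resize(t[190:350,340:460],(400,300))*1]);
S=cv2.resize(sd[250:370,260:420],(400,300));W=np.hstack([W,np.vstack([S,S*0])]);cv2.imwrite('pics/c5.png',W)
E
```

```text
padface-31.5 [42.4 -0.5]
blockfront-11.5 [27.9 -0.4]
apex [109.5  -0.3]
[ 0.4142 -0.3096  0.0243]
```

View pics/c5.png

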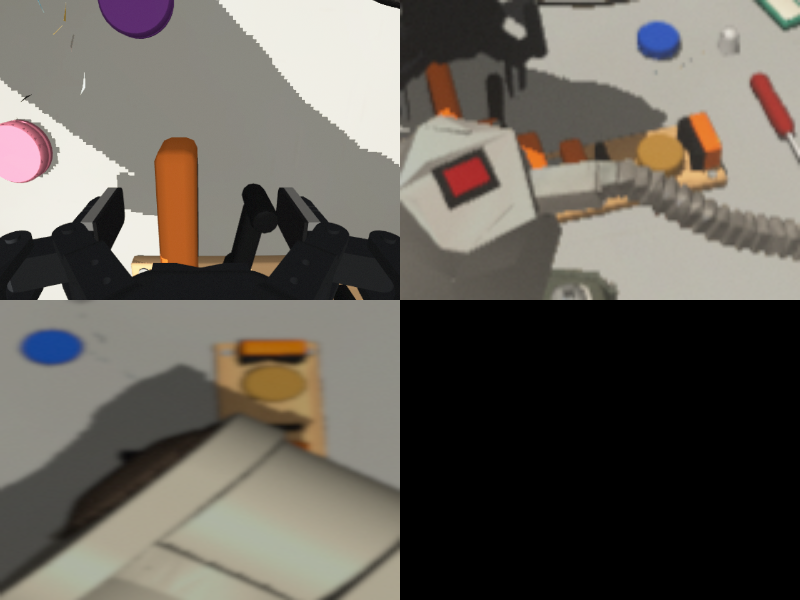

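Fingers straddle handle and post properly. The side view shows the pad about 24 mm short of the cake. First squeeze.

Request:
{"fn": "carry_out", "kwargs": {
  "linear": [
    [0,0,0],
    [0,0,0],
    [0,0,0],
    [0,0,0],
    [0,0,0]
  ],
  "rotation": [
    [0,0,0],
    [0,0,0],
    [0,0,0],
    [0,0,0],
    [0,0,0]
  ],
  "grip": [-0.5,-0.3,-0.1,0.05,0.05],
  "grip_force": 25
}}

```text
time: 9.55
ee_pos: [0.4133, -0.3098, 0.0256]
tcp_rot: [-180.0, 0.1, 92.1]
wrist_force: [-10.4, 1.3, 17.8]
opening: 0.0423
grasp_force: 25.5
```

```bash
cat >> h.py <<'E'
def look(n):
    """side-camera crop around pad/cake; dark pad extent and cake extent along the clamp axis"""
    b=bot.camera('side');cv2.imwrite(f'pics/s{n}.png',b);s=bot.get_obs()
    print(round(float(s['time']),2),s['ee_pos'].round(4),'open',round(float(s['opening']),4),'gf',round(float(s['grasp_force']),1),s['wrist_force'].round(1))
    return b
E
python3 - <<'E'
from h import *
sd=cv2.imread('pics/side.png')
b=look(1)
m=bot.camera_model('side')
th=np.radians(1.97);R=np.array([[np.cos(th),-np.sin(th)],[np.sin(th),np.cos(th)]]);o=np.array([.4847,-.396])
# profile along pad's top line: clamp x 20..110, y 0, z 32
for im,nm in((sd,'0'),(b,'1')):
    for y,z in((8,32),):
        xs=np.arange(20,112,2);P=np.array([np.r_[R@np.array([x,y])/1000+o,z/1000] for x in xs]);q=proj('side',P,m).astype(np.float32)
        v=cv2.remap(im,q[:,0],q[:,1],cv2.INTER_LINEAR)[:,0] if q.ndim==2 else 0
        print(nm,[(int(x),int(g)) for x,g in zip(xs,v.mean(1))])
E
```

```text
9.6 [ 0.4133 -0.3098  0.0256] open 0.0423 gf 25.4 [-9.9  1.7 18.1]
0 [(20, 149), (22, 169), (24, 173), (26, 163), (28, 95), (30, 49), (32, 50), (34, 54), (36, 81), (38, 133), (40, 173), (42, 173), (44, 173), (46, 173), (48, 174), (50, 172), (52, 172), (54, 173), (56, 173), (58, 172), (60, 172), (62, 172), (64, 173), (66, 172), (68, 172), (70, 172), (72, 173), (74, 173), (76, 172), (78, 172), (80, 172), (82, 172), (84, 174), (86, 173), (88, 173), (90, 172), (92, 172), (94, 171), (96, 159), (98, 85), (100, 50), (102, 49), (104, 48), (106, 49), (108, 52), (110, 58)]
1 [(20, 74), (22, 73), (24, 73), (26, 81), (28, 87), (30, 85), (32, 72), (34, 53), (36, 41), (38, 40), (40, 43), (42, 52), (44, 74), (46, 87), (48, 88), (50, 88), (52, 87), (54, 88), (56, 88), (58, 87), (60, 87), (62, 87), (64, 90), (66, 102), (68, 117), (70, 126), (72, 130), (74, 132), (76, 133), (78, 134), (80, 132), (82, 131), (84, 132), (86, 136), (88, 141), (90, 155), (92, 163), (94, 169), (96, 159), (98, 84), (100, 46), (102, 45), (104, 44), (106, 46), (108, 49), (110, 55)]
```

Request:
{"fn": "carry_out", "kwargs": {
  "linear": [
    [0,0,0],
    [0,0,0],
    [0,0,0],
    [0,0,0],
    [0,0,0],
    [0,0,0],
    [0,0,0],
    [0,0,0],
    [0,0,0],
    [0,0,0],
    [0,0,0],
    [0,0,0]
  ],
  "rotation": [
    [0,0,0],
    [0,0,0],
    [0,0,0],
    [0,0,0],
    [0,0,0],
    [0,0,0],
    [0,0,0],
    [0,0,0],
    [0,0,0],
    [0,0,0],
    [0,0,0],
    [0,0,0]
  ],
  "grip": [-0.7,-0.7,-0.7,-0.2,0.05,0.05,-0.7,-0.7,-0.7,-0.2,0.05,0.05]
}}

```text
time: 10.8
ee_pos: [0.4132, -0.3094, 0.0246]
tcp_rot: [-179.9, 0.1, 92.1]
wrist_force: [-8.8, 2.0, 16.2]
opening: 0.0417
grasp_force: 26.8
```

```bash
cat >> h.py <<'E'
th=np.radians(1.97);R=np.array([[np.cos(th),-np.sin(th)],[np.sin(th),np.cos(th)]]);o=np.array([.4847,-.396])
def prof(im,z,y=8,x0=10,x1=104,ch=None):
    m=bot.camera_model('side');xs=np.arange(x0,x1,2.)
    P=np.array([np.r_[R@np.array([x,y])/1000+o,z/1000] for x in xs]);q=proj('side',P,m).astype(np.float32)
    v=cv2.remap(im,q[:,0],q[:,1],cv2.INTER_LINEAR)[:,0].astype(int)
    return [(int(x),*g[[0,2]]) if ch else (int(x),int(g.mean())) for x,g in zip(xs,v)]
E
python3 - <<'E'
from h import *
b=look(2)
p=lambda l:print(' '.join(':'.join(map(str,map(int,t))) for t in l))
p(prof(b,32));p(prof(b,45,ch=1,x1=66));p(prof(cv2.imread('pics/side.png'),45,ch=1,x1=40))
E
```

```text
10.85 [ 0.4132 -0.3094  0.0247] open 0.0419 gf 26.3 [-6.9  2.1 14.1]
10:87 12:78 14:64 16:71 18:75 20:75 22:76 24:76 26:75 28:74 30:72 32:73 34:81 36:85 38:76 40:57 42:41 44:41 46:42 48:48 50:69 52:86 54:87 56:88 58:87 60:86 62:87 64:91 66:103 68:115 70:125 72:129 74:132 76:133 78:133 80:132 82:132 84:133 86:134 88:141 90:154 92:164 94:169 96:159 98:83 100:47 102:46
10:67:88 12:39:107 14:36:120 16:35:123 18:37:124 20:36:124 22:36:122 24:36:121 26:39:118 28:50:104 30:71:94 32:79:94 34:82:95 36:82:93 38:77:88 40:74:84 42:75:85 44:79:89 46:79:90 48:76:88 50:76:90 52:79:94 54:81:94 56:79:90 58:76:87 60:78:92 62:79:95 64:82:93
10:44:233 12:44:233 14:49:225 16:84:193 18:147:177 20:156:179 22:161:186 24:164:189 26:165:184 28:158:176 30:151:167 32:153:170 34:160:179 36:164:183 38:157:179
```

Request:
{"fn": "carry_out", "kwargs": {
  "linear": [
    [0,0,0],
    [0,0,0],
    [0,0,0],
    [0,0,0],
    [0,0,0]
  ],
  "rotation": [
    [0,0,0],
    [0,0,0],
    [0,0,0],
    [0,0,0],
    [0,0,0]
  ],
  "grip": [-0.7,-0.7,-0.7,-0.7,-0.7]
}}

```text
time: 11.35
ee_pos: [0.4135, -0.309, 0.023]
tcp_rot: [-180.0, -0.0, 92.1]
wrist_force: [2.1, -0.3, -1.7]
opening: 0.0729
grasp_force: 1.0
```

Request:
{"fn": "carry_out", "kwargs": {
  "linear": [
    [0,0,0],
    [0,0,0],
    [0,0,0],
    [0,0,0],
    [0,0,0]
  ],
  "rotation": [
    [0,0,0],
    [0,0,0],
    [0,0,0],
    [0,0,0],
    [0,0,0]
  ],
  "grip": [-0.2,0,0.05,0.05,0.05]
}}

```text
time: 11.85
ee_pos: [0.4132, -0.3095, 0.0249]
tcp_rot: [-180.0, 0.1, 92.1]
wrist_force: [-6.7, 1.5, 14.9]
opening: 0.0423
grasp_force: 26.1
```

```bash
python3 - <<'E'
from h import *
b=look(3)
p=lambda l:print(' '.join(':'.join(map(str,map(int,t))) for t in l))
p(prof(b,32,x0=40));p(prof(b,45,ch=1,x0=20,x1=50))
E
```

```text
11.9 [ 0.4132 -0.3095  0.025 ] open 0.0421 gf 26.1 [-8.1  2.4 14.5]
40:84 42:71 44:45 46:41 48:42 50:43 52:55 54:83 56:87 58:88 60:87 62:87 64:91 66:103 68:117 70:126 72:130 74:132 76:133 78:132 80:132 82:132 84:133 86:134 88:144 90:155 92:164 94:169 96:159 98:84 100:47 102:46
20:37:125 22:36:123 24:36:123 26:37:122 28:36:121 30:40:113 32:56:100 34:76:95 36:81:93 38:78:89 40:77:90 42:78:91 44:80:89 46:79:88 48:74:84
```

Request:
{"fn": "carry_out", "kwargs": {
  "linear": [
    [0,0,0],
    [0,0,0],
    [0,0,0],
    [0,0,0],
    [0,0,0],
    [0,0,0],
    [0,0,0],
    [0,0,0],
    [0,0,0],
    [0,0,0]
  ],
  "rotation": [
    [0,0,0],
    [0,0,0],
    [0,0,0],
    [0,0,0],
    [0,0,0],
    [0,0,0],
    [0,0,0],
    [0,0,0],
    [0,0,0],
    [0,0,0]
  ],
  "grip": [-1,-1,-1,-1,-1,-0.3,0,0.05,0.05,0.05]
}}

```text
time: 12.9
ee_pos: [0.4132, -0.3096, 0.0251]
tcp_rot: [-180.0, 0.1, 92.1]
wrist_force: [-8.9, 1.4, 16.1]
opening: 0.0417
grasp_force: 25.9
```

```bash
python3 - <<'E'
from h import *
b=look(4)
p=lambda l:print(' '.join(':'.join(map(str,map(int,t))) for t in l))
p(prof(b,32,x0=44));p(prof(b,45,ch=1,x0=28,x1=54));p(prof(b,23,y=0,x0=54,ch=1))
E
```

```text
12.95 [ 0.4132 -0.3096  0.025 ] open 0.0422 gf 25.9 [-8.7  1.8 15.6]
44:88 46:87 48:74 50:41 52:41 54:42 56:46 58:61 60:83 62:87 64:90 66:103 68:117 70:126 72:131 74:133 76:132 78:131 80:132 82:133 84:133 86:134 88:142 90:155 92:164 94:168 96:158 98:84 100:46 102:46
28:38:124 30:37:123 32:37:123 34:37:121 36:41:113 38:59:98 40:76:92 42:80:95 44:80:94 46:78:89 48:76:86 50:75:85 52:76:87
54:96:116 56:83:100 58:47:54 60:44:69 62:54:129 64:63:174 66:67:188 68:67:189 70:66:189 72:66:188 74:65:188 76:66:187 78:67:187 80:68:188 82:67:189 84:68:189 86:68:188 88:69:189 90:69:189 92:69:189 94:71:190 96:70:190 98:68:179 100:58:125 102:47:70
```

Request:
{"fn": "carry_out", "kwargs": {
  "linear": [
    [0,0,0],
    [0,0,0],
    [0,0,0],
    [0,0,0],
    [0,0,0],
    [0,0,0],
    [0,0,0],
    [0,0,0],
    [0,0,0],
    [0,0,0]
  ],
  "rotation": [
    [0,0,0],
    [0,0,0],
    [0,0,0],
    [0,0,0],
    [0,0,0],
    [0,0,0],
    [0,0,0],
    [0,0,0],
    [0,0,0],
    [0,0,0]
  ],
  "grip": [-1,-1,-1,-1,-1,-0.3,0,0.05,0.05,0.05]
}}

```text
time: 13.95
ee_pos: [0.4132, -0.3096, 0.025]
tcp_rot: [-180.0, 0.1, 92.1]
wrist_force: [-10.9, 1.9, 16.3]
opening: 0.042
grasp_force: 25.9
```

```bash
python3 - <<'E'
from h import *
b=look(5)
p=lambda l:print(' '.join(':'.join(map(str,map(int,t))) for t in l))
p(prof(b,32,x0=44));p(prof(b,45,ch=1,x0=36,x1=54));p(prof(b,23,y=0,x0=54,x1=112,ch=1))
E
```

```text
14.0 [ 0.4132 -0.3096  0.0251] open 0.0422 gf 25.8 [-9.1  2.3 16.7]
44:75 46:72 48:76 50:87 52:83 54:66 56:44 58:45 60:46 62:48 64:59 66:79 68:96 70:116 72:131 74:135 76:132 78:133 80:132 82:133 84:133 86:133 88:135 90:139 92:149 94:157 96:152 98:82 100:46 102:45
36:38:123 38:37:122 40:37:121 42:43:112 44:62:99 46:78:90 48:76:87 50:78:91 52:80:94
54:133:153 56:125:142 58:70:77 60:46:53 62:44:50 64:44:54 66:50:96 68:62:162 70:67:189 72:67:189 74:68:189 76:68:189 78:67:189 80:68:189 82:68:189 84:69:190 86:67:188 88:69:190 90:69:189 92:69:189 94:70:189 96:70:189 98:69:188 100:68:183 102:60:147 104:47:82 106:43:50 108:45:51 110:48:55
```

Request:
{"fn": "carry_out", "kwargs": {
  "linear": [
    [0,0,0],
    [0,0,0],
    [0,0,0],
    [0,0,0],
    [0,0,0],
    [0,0,0],
    [0,0,0],
    [0,0,0],
    [0,0,0],
    [0,0,0]
  ],
  "rotation": [
    [0,0,0],
    [0,0,0],
    [0,0,0],
    [0,0,0],
    [0,0,0],
    [0,0,0],
    [0,0,0],
    [0,0,0],
    [0,0,0],
    [0,0,0]
  ],
  "grip": [-1,-1,-1,-1,-1,-0.3,0,0.05,0.05,0.05]
}}

```text
time: 15.0
ee_pos: [0.4133, -0.3096, 0.0252]
tcp_rot: [-180.0, 0.1, 92.1]
wrist_force: [-9.2, 2.0, 17.4]
opening: 0.0424
grasp_force: 25.4
```

```bash
python3 - <<'E'
from h import *
b=look(6)
p=lambda l:print(' '.join(':'.join(map(str,map(int,t))) for t in l))
p(prof(b,32,x0=44));p(prof(b,45,ch=1,x0=36,x1=60));p(prof(b,23,y=0,x0=54,x1=112,ch=1))
C=[cv2.resize(cv2.imread(f'pics/s{i}.png')[285:345,325:405],(400,300),interpolation=cv2.INTER_CUBIC) for i in (4,5,6)]
cv2.imwrite('pics/c6.png',np.vstack([np.hstack(C[:2]),np.hstack([C[2],C[2]*0])]))
E
```

```text
15.05 [ 0.4133 -0.3096  0.0252] open 0.0418 gf 25.4 [-9.3  1.5 18.1]
44:77 46:78 48:88 50:115 52:107 54:86 56:78 58:46 60:45 62:47 64:48 66:58 68:86 70:115 72:129 74:131 76:130 78:132 80:132 82:133 84:133 86:132 88:134 90:137 92:141 94:147 96:145 98:83 100:48 102:46
36:36:123 38:38:125 40:38:123 42:38:122 44:38:122 46:39:119 48:47:104 50:67:92 52:80:95 54:82:96 56:80:90 58:74:84
54:114:146 56:132:151 58:121:133 60:77:85 62:48:55 64:44:50 66:45:52 68:46:76 70:57:140 72:65:184 74:66:188 76:67:188 78:68:189 80:68:190 82:69:189 84:67:188 86:67:188 88:69:190 90:70:189 92:69:188 94:69:189 96:70:189 98:70:189 100:70:189 102:69:185 104:60:152 106:49:90 108:44:51 110:47:53
```

View pics/c6.png

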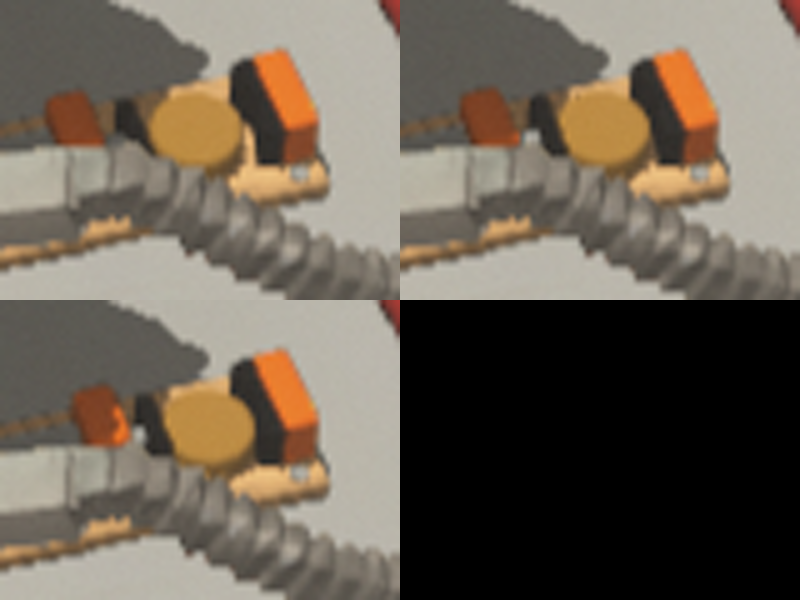

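Plunger is now in about 3 mm: the block advanced 5.5 mm and the pad only about 2, with the cake seated in the V. Next comes a partial squeeze. I shift +x so the rear finger rests on the handle at about 51 mm opening.

Request:
{"fn": "carry_out", "kwargs": {
  "linear": [
    [0,0,0],
    [0,0,0],
    [0,0,0],
    [0.2,0,0],
    [0,0,0],
    [0,0,0],
    [0,0,0],
    [0,0,0],
    [0,0,0]
  ],
  "rotation": [
    [0,0,0],
    [0,0,0],
    [0,0,0],
    [0,0,0],
    [0,0,0],
    [0,0,0],
    [0,0,0],
    [0,0,0],
    [0,0,0]
  ],
  "grip": [-1,-1,-1,-1,-1,-0.5,-0.3,-0.3,-0.3]
}}

```text
time: 15.95
ee_pos: [0.4195, -0.3091, 0.0242]
tcp_rot: [179.8, 0.0, 92.1]
wrist_force: [7.8, 2.7, 2.6]
opening: 0.0559
grasp_force: 4.2
```

```bash
python3 - <<'E'
from h import *
b=look(7)
p=lambda l:print(' '.join(':'.join(map(str,map(int,t))) for t in l))
p(prof(b,32,x0=44,x1=76));p(prof(b,45,ch=1,x0=36,x1=60));p(prof(b,23,y=0,x0=54,x1=112,ch=1))
E
```

```text
16.0 [ 0.4195 -0.3091  0.0242] open 0.0558 gf 4.2 [8.5 2.1 1.1]
44:76 46:76 48:75 50:75 52:72 54:75 56:78 58:46 60:42 62:45 64:48 66:58 68:79 70:93 72:107 74:123
36:36:123 38:37:124 40:38:125 42:38:123 44:38:122 46:37:119 48:45:110 50:67:99 52:81:96 54:82:95 56:79:89 58:74:84
54:106:141 56:130:150 58:123:134 60:75:83 62:47:53 64:43:49 66:43:50 68:47:76 70:57:140 72:66:184 74:67:189 76:67:189 78:67:188 80:68:189 82:68:189 84:67:189 86:66:188 88:69:189 90:69:189 92:69:189 94:70:190 96:68:188 98:69:188 100:69:189 102:69:185 104:63:154 106:50:91 108:44:51 110:46:52
```

Request:
{"fn": "carry_out", "kwargs": {
  "linear": [
    [-0.1,0,0],
    [0,0,0],
    [0,0,0],
    [0,0,0]
  ],
  "rotation": [
    [0,0,0],
    [0,0,0],
    [0,0,0],
    [0,0,0]
  ],
  "grip": [-0.25,-0.2,-0.2,-0.2]
}}

```text
time: 16.4
ee_pos: [0.4177, -0.309, 0.0246]
tcp_rot: [179.7, 0.0, 92.1]
wrist_force: [8.3, 4.0, 4.5]
opening: 0.0514
grasp_force: 6.1
```

```bash
python3 - <<'E'
from h import *
b=look(8)
p=lambda l:print(' '.join(':'.join(map(str,map(int,t))) for t in l))
p(prof(b,32,x0=44,x1=76));p(prof(b,45,ch=1,x0=36,x1=60));p(prof(b,23,y=0,x0=54,x1=112,ch=1))
E
```

```text
16.45 [ 0.4177 -0.309   0.0245] open 0.0515 gf 6.1 [7.9 3.8 4.3]
44:77 46:77 48:75 50:78 52:94 54:104 56:80 58:46 60:45 62:46 64:47 66:57 68:78 70:94 72:108 74:122
36:38:122 38:37:124 40:38:125 42:38:124 44:38:123 46:39:123 48:40:117 50:51:100 52:68:89 54:81:95 56:79:89 58:74:84
54:102:150 56:117:145 58:120:133 60:78:86 62:47:54 64:43:50 66:44:50 68:47:76 70:58:140 72:66:184 74:67:188 76:66:188 78:67:189 80:67:188 82:66:188 84:67:188 86:68:189 88:68:189 90:69:189 92:70:189 94:69:189 96:68:188 98:70:189 100:69:189 102:69:185 104:61:153 106:49:91 108:44:51 110:47:54
```

Request:
{"fn": "carry_out", "kwargs": {
  "linear": [
    [-0.03,0,0],
    [0,0,0],
    [0,0,0],
    [0,0,0]
  ],
  "rotation": [
    [0,0,0],
    [0,0,0],
    [0,0,0],
    [0,0,0]
  ],
  "grip": [-0.17,-0.14,-0.14,-0.14]
}}

```text
time: 16.85
ee_pos: [0.4165, -0.309, 0.0248]
tcp_rot: [179.8, 0.0, 92.1]
wrist_force: [3.4, 5.7, 9.4]
opening: 0.0489
grasp_force: 8.4
```

```bash
python3 - <<'E'
from h import *
b=look(9)
p=lambda l:print(' '.join(':'.join(map(str,map(int,t))) for t in l))
p(prof(b,45,ch=1,x0=44,x1=60));p(prof(b,23,y=0,x0=54,x1=74,ch=1))
E
```

```text
16.9 [ 0.4165 -0.309   0.0248] open 0.0487 gf 8.4 [3.3 4.9 9.1]
44:38:123 46:37:122 48:39:120 50:47:109 52:65:96 54:80:93 56:80:89 58:76:85
54:97:156 56:96:134 58:113:128 60:80:88 62:48:55 64:44:50 66:45:52 68:47:77 70:58:141 72:67:184
```

Request:
{"fn": "carry_out", "kwargs": {
  "linear": [
    [0,0,0],
    [0,0,0],
    [0,0,0],
    [0,0,0],
    [0,0,0]
  ],
  "rotation": [
    [0,0,0],
    [0,0,0],
    [0,0,0],
    [0,0,0],
    [0,0,0]
  ],
  "grip": [-0.1,-0.1,-0.1,-0.1,-0.1]
}}

```text
time: 17.4
ee_pos: [0.4157, -0.3091, 0.0249]
tcp_rot: [179.9, 0.0, 92.1]
wrist_force: [-1.6, 4.8, 13.5]
opening: 0.0472
grasp_force: 11.0
```

```bash
python3 - <<'E'
from h import *
b=look(10)
p=lambda l:print(' '.join(':'.join(map(str,map(int,t))) for t in l))
p(prof(b,45,ch=1,x0=44,x1=60));p(prof(b,23,y=0,x0=54,x1=112,ch=1))
t=bot.camera('top')
C=[cv2.resize(b[285:345,325:405],(400,300),interpolation=cv2.INTER_CUBIC),cv2.resize(t[190:350,340:460],(400,300))]
cv2.imwrite('pics/c10.png',np.vstack(C))
E
```

```text
17.45 [ 0.4158 -0.3091  0.025 ] open 0.0475 gf 11.0 [-0.5  5.1 13. ]
44:38:123 46:37:122 48:38:122 50:43:114 52:58:101 54:79:93 56:79:89 58:74:85
54:95:158 56:96:145 58:114:129 60:78:87 62:47:54 64:41:48 66:43:50 68:47:76 70:57:141 72:65:183 74:67:188 76:68:189 78:68:189 80:68:189 82:68:189 84:68:190 86:66:188 88:69:189 90:69:189 92:68:188 94:69:189 96:68:188 98:69:189 100:70:189 102:69:184 104:62:152 106:49:91 108:44:51 110:47:54
```

View pics/c10.png

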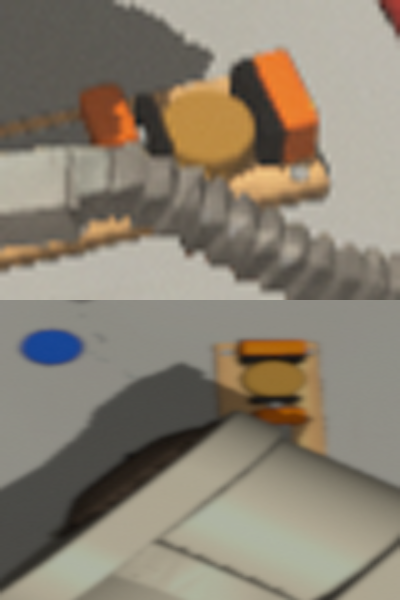

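Request:
{"fn": "carry_out", "kwargs": {
  "linear": [
    [0,0,0],
    [0,0,0],
    [0,0,0],
    [0,0,0],
    [0,0,0]
  ],
  "rotation": [
    [0,0,0],
    [0,0,0],
    [0,0,0],
    [0,0,0],
    [0,0,0]
  ],
  "grip": [-0.07,-0.07,-0.07,-0.07,-0.07]
}}

```text
time: 18.0
ee_pos: [0.4151, -0.3091, 0.025]
tcp_rot: [180.0, 0.0, 92.1]
wrist_force: [-4.4, 4.7, 15.1]
opening: 0.046
grasp_force: 14.1
```

```bash
python3 - <<'E'
from h import *
b=look(11)
p=lambda l:print(' '.join(':'.join(map(str,map(int,t))) for t in l))
p(prof(b,45,ch=1,x0=44,x1=60));p(prof(b,32,x0=50,x1=72))
E
```

```text
18.05 [ 0.4151 -0.3091  0.025 ] open 0.0464 gf 14.1 [-5.2  4.  16.5]
44:39:123 46:38:123 48:39:122 50:43:115 52:57:101 54:79:93 56:79:89 58:74:84
50:93 52:121 54:117 56:79 58:46 60:44 62:47 64:47 66:55 68:80 70:99
```

The block is at about 52.1 mm and the pad hasn't moved. By the pad-to-block gap the plunger is in 5.5–6.2 mm, and the 14 N grip fits that. Trigger is held between post and handle. Handing in.

```bash
python3 -c "
from workcell import bot
print(bot.job_done())"
```

```text
the job is handed in; nothing more can be done
None
```

I handed the job in with the beeswax cake flat on the board, gripped against the V by the sprung pad, and the gripper still holding the trigger squeezed. The pad is pushed in roughly 5.5–6.2 mm of its 12 mm by camera estimate, and `job_done` returned no verdict.

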